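Unlock the lid stay and close the slide case

ROBOT

A 6-joint arm with a two-finger parallel gripper is mounted at the origin on the work surface. World frame = base frame: x ahead of the robot, y to its left, z up, the work surface at z = 0. Lengths are in m, angles in rad, forces in N, time in s.
With the tool pointing down it reaches from about 0.325 to 0.9 m from the base axis. Payload 6.1 kg.
Tool frame: the origin (TCP) lies at the very end of the fingers, on their centre line; the grasp point (between the pads) lies 19 mm behind it (ctrl.tcp_to_grasp is the distance from the TCP to the grasp point, in m); z points along the fingers, y is the line along which they close (so a half turn about z gives the same grasp; the last joint's range is limited). The gripper opens to 85 mm and grips with 20 to 120 N. Pads are 22 mm wide; open, the fingers measure 114 mm over their backs; the gripper's body (76 mm by 85 mm) begins 54 mm behind the grasp point. The pads swing forward as they close: fully open they stand 13 mm farther back than shut.
Start: joints at [-1.355, 0.22, 1.526, -0, 1.395, -0.126], TCP at [0.209, -0.589, 0.231] pointing down, gripper open.
Joint ranges: [-2.98, 2.98], [-0.91, 2.08], [0.09, 2.57], [-1.24, 4.39], [0.2, 2.65], [-2.68, 2.68]. Speed limits (rad/s): [2.57, 2.57, 3.01, 3.14, 3.14, 3.14].

INTERFACE

Orientations are given as a 3x3 rotation matrix whose columns are the frame's x, y, z axes.
In Python, from bench import ctrl, vision, workorder gives the robot as it stands.
- The arm moves only by the tool drive_tool, never from a script. Its argument "moves" is text: rows parted by semicolons, each of 7 numbers parted by spaces: the shift along the tool's x, y, z in cm, then the turn, a rotation vector about the tool's x, y, z in rad, then the closure, from -1 (fully open) to 1 (shut). In form: dx dy dz rx ry rz grip; .... A call has exactly 10 rows; each row is the pose to reach, as a shift and turn from the pose commanded when the call began, along the tool's axes at that moment; what a row does not reach only later rows make up. A row lasts 1/10 s, in which the tool goes at most 50 mm and 8.59 degrees, less where a joint would pass 70% of its speed; a pose out of reach is approached as far as the arm can. A call with a gripper value outside its range is refused whole. The fingers move at their own pace and stop on an object; "newtons" is the grip in N (left out, the last holds). Time passes only in rows, so rows that repeat a pose let the fingers close, or fill a call up. It gives the time, the measured TCP pose, the force, the opening and the grip force at its end, in the units of the state.
- ctrl.sense(): the state, without advancing time (a new reading comes with each control period).
- vision.camera(name): name is "scene" or "top" or "wrist"; returns a dict with "img" (480x640x3 uint8, red, green, blue), "mtx" (3x3 intrinsics, pixels), "extrinsics" (4x4, takes a point from camera to world coordinates). Camera axes: x right, y up, looking along -z (the intrinsics and any distortion apply to the point x, -y, -z); pixel columns grow to the right and rows downward; lengths in m; the calibration is good to about 2 mm. A picture is of the moment at which its call begins. There is no depth.
- workorder.sign_off(): hands the job in; it is judged then, once.
The state is a dict: "time": time; "joint_pos": joint angles; "qvel": joint speeds; "joint_torque": joint torques, N m; "tool_pos": TCP position; "orientation": TCP orientation; "wrist_force": force on the tool from outside, world axes, zero at the start; "wrist_torque": the same for the moment, N m; "grip_width": finger opening in m; "finger_force": force on a finger pad.
Only numpy, scipy, OpenCV 4.12 (cv2) and the standard library are available. Lean on these libraries where they do the work, as an engineer would, in place of code of your own. Each camera call takes 0.05 s, during which the arm holds its last target. There are 200 camera calls.

TASK

The blue slide case's lid is locked open by the steel stay at its side. Lift the stay by its red grip clear of the stud, draw it towards the case's front so that the lid comes part of the way down and the notch is well past the stud, then set the stay down on the stud and let go, without forcing it. Then take the lid by its yellow front tab and lower it, without slamming, until it is fully shut, leaving the bottles, mug, jar and green box where they stand.

Things in the scene. Friction and masses are not known exactly. Their poses are not given: they have to be found in the camera images.
- hinge (a point): middle of the lid's hinge line, on the rim of the blue case, 85 mm above the table. The case is a fixed open box 200 x 200 x 85 mm (x, y, z) with 6 mm walls; its contents stay at least 25 mm below the rim. Axes are the case's: x along the hinge line towards the side with the stay, -y from the hinge towards the case's front, z up
- stud (a point): centre of the fixed steel stud, 8 mm in diameter, lying along x on the case's +x side wall, with a small disc at its outer end. It lies, from the hinge point, 108 mm along x (the stay's plane), 110 mm towards the front, 6 mm down. The stay rests on it
- lid (a joint): the lid, blue plate 200 x 200 x 12 mm, 0.25 kg, on a stiff friction hinge (about 0.3 N m): once unlocked it stays wherever it is left. Rad: 0 = shut, growing as it opens; about 1.75, leaning a little back past upright, where the stay locks it. Locked, it has only about 2 mm of play at the notch
- lid_tab (a point): grasp point on the yellow tab, 50 mm long, 20 mm wide (along the hinge line), 10 mm thick, at the middle of the lid's front edge: 235 mm from the hinge line, 15 mm from the tab's end, 6.5 mm above the hinge line when shut. Turns with the lid; -y points out along the tab. Gripped across its width the tab pivots between the fingers, so they can point down all the way
- stay_grip (a point): centre of the red grip near the stay's free end, 12 mm wide (along the hinge line) x 24 x 44 mm high, upright while the lid is locked; 17 mm below its top, 27 mm above the bar's top; free air on both sides above the rim. It lies 123 mm along the bar from the stay's pivot and 30 mm above the bar's centre line. Axes: -y along the bar to its free end, z across it, upward
- stay_pivot (a point): the stay's free pivot on the lid's +x side edge, 50 mm from the hinge line along the lid and 4 mm above it when shut; it moves with the lid. Axes as the lid's
- stay_notch (a point): the notch in the bar's underside, 134 mm from the pivot, on the bar's centre line, 9 mm above the stud's centre when resting on it: 11 mm wide, open downward, between two teeth 10 mm deep and 6 mm thick. Lifted 10 mm it is clear; once 16 mm past the stud towards the front (lid below about 1.28 rad) it no longer drops back in. Axes as the stay's
- stay (a joint): the stay: steel bar 5 mm thick, 10 mm high, 0.06 kg, hung freely on its pivot, dropping by its weight onto the stud. Unlocked, its smooth underside slides over the stud as the lid closes; below about 0.5 rad of lid angle pulling it no longer closes the lid. Rad: lid angle plus the bar's slope below level; about 2.10 when locked, near 0 when the lid is shut and the bar lies level beside it
- pump_bottle: bystander: white bottle, 60 mm across, 150 mm high; origin at the centre of its underside, z up along its axis. To be left alone
- spray_bottle: bystander: clear spray bottle with a red head, 76 mm across, 195 mm high; origin at the centre of its underside, z up along its axis. To be left alone
- mug: bystander: white mug, 80 mm across, 90 mm high; origin at the centre of its underside, z up along its axis. To be left alone
- jar: bystander: amber glass jar with black cap, 56 mm across, 70 mm high; origin at the centre of its underside, z up along its axis. To be left alone
- slide_box: bystander: flat green box, 85 x 110 x 32 mm; origin at the centre of its underside, z up along its axis. To be left alone

How it is judged:
By the outcome, as a careful person would: the job done as asked, in the order asked, and still so for the second after the job is handed in, with the robot touching nothing.
It also fails if it takes over 48 s, if anything falls off the work surface, if the arm or the gripper's body presses on something with over 40 N, if the wrist force passes 120 N, or if a joint passes its speed limit or range.

## Working session

There is one attempt and no reset: what is moved stays moved. The work goes in short steps, Python scripts to look and compute and a tool call to move; the robot and the scene stay as the last step left them, time stands still between calls to the robot, and variables do not carry over. Pictures are saved under pics/ and viewed, at most 10 in all, crops included, and the job is handed in when it is done.

Besides the shell and the picture viewer there is one more tool, called after "Emit:" by a JSON object that holds its "api" and its "payload", one argument or row to a line. drive_tool: Moves the arm, as the interface text tells. Its arguments: {"type":"object","properties":{"moves":{"type":"string"},"newtons":{"type":"number"}},"required":["moves"]}

```bash
mkdir -p pics; ls; python3 - <<'E'
from bench import ctrl, vision
import cv2,numpy as np
for n in("scene","top"):
    c=vision.camera(n);cv2.imwrite(f"pics/{n}0.png",c["img"][:,:,::-1]);print(n,c["mtx"].tolist(),np.round(c["extrinsics"],4).tolist(),[k for k in c])
s=ctrl.sense();print(s["tool_pos"],s["orientation"],s["time"],ctrl.tcp_to_grasp)
E
```

```text
pics
scene [[457.0139294278097, 0.0, 311.1583702380992], [0.0, 457.0139294278097, 238.24100723552047], [0.0, 0.0, 1.0]] [[-0.1434, -0.732, 0.6661, 1.3688], [0.9896, -0.1127, 0.0892, 0.1034], [0.0098, 0.6719, 0.7405, 1.0056], [0.0, 0.0, 0.0, 1.0]] ['img', 'mtx', 'extrinsics']
top [[600.2806982554532, 0.0, 313.6971102063667], [0.0, 600.2806982554532, 237.84468974602336], [0.0, 0.0, 1.0]] [[0.0208, 0.9944, -0.1036, 0.392], [-0.9998, 0.021, 0.0006, -0.0022], [0.0028, 0.1035, 0.9946, 1.6896], [0.0, 0.0, 0.0, 1.0]] ['img', 'mtx', 'extrinsics']
[ 0.20936355 -0.58831932  0.23029786] [[ 9.42160343e-01  3.35162248e-01 -3.95014409e-04]
 [ 3.35162421e-01 -9.42158818e-01  1.70665881e-03]
 [ 1.99841294e-04 -1.74034024e-03 -9.99998466e-01]] 0.1 0.0187
```

View pics/scene0.png

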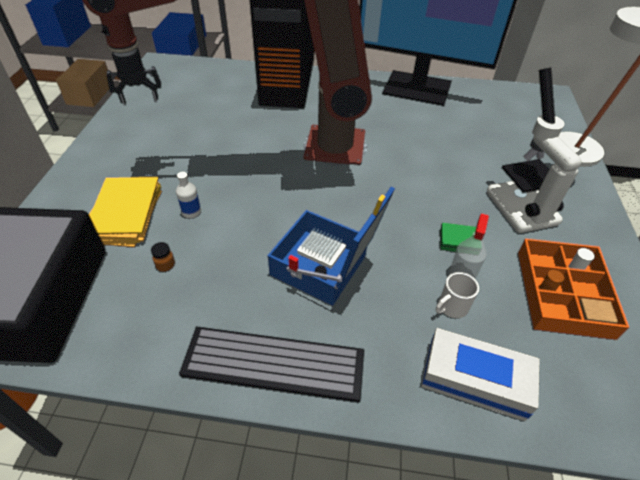

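View pics/top0.png

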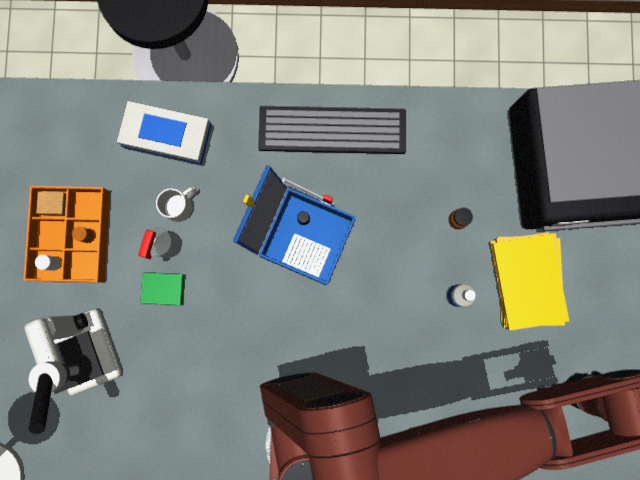

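Scene: case around (320,255), red grip (293,263), tab (379,205). Top: case rim corners near (355,217), (326,283), grip (328,199), tab (248,201). I'll zoom in for precise corners.

```bash
python3 - <<'E'
import cv2,numpy as np
a=cv2.imread("pics/top0.png")[155:295,225:365];b=cv2.imread("pics/scene0.png")[180:310,260:400]
a=cv2.resize(a,(560,560),interpolation=cv2.INTER_CUBIC)
cv2.imwrite("pics/topc.png",a)
cv2.imwrite("pics/scc.png",cv2.resize(b,None,fx=4,fy=4,interpolation=cv2.INTER_CUBIC))
E
```

```text
(no output)
```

View pics/topc.png

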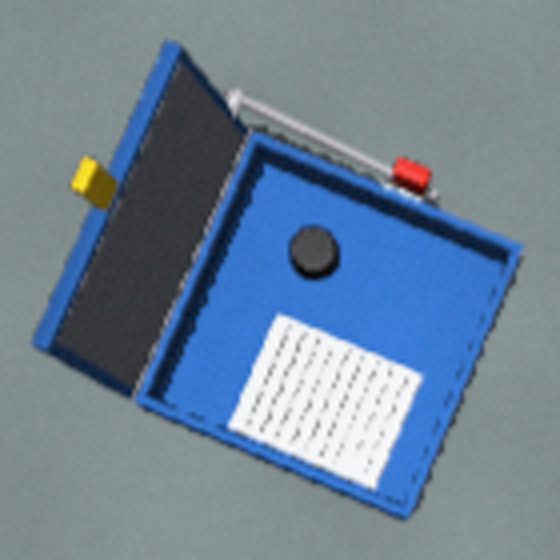

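View pics/scc.png

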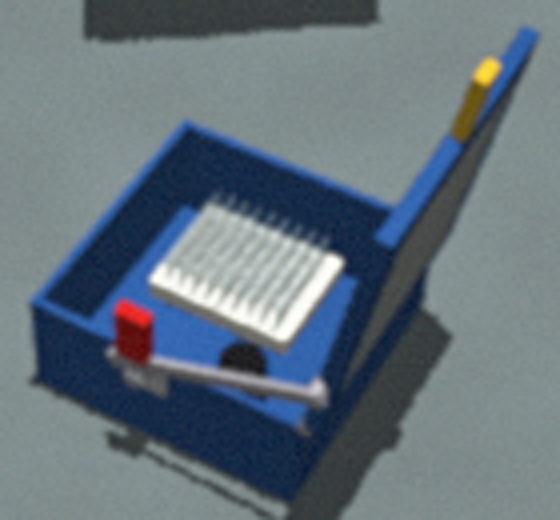

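```bash
cat > h.py <<'E'
import numpy as np,cv2,json
from bench import ctrl,vision
from scipy.spatial.transform import Rotation as R
def proj(P,K,E):
    p=np.linalg.inv(E)@np.append(P,1);p=p[:3]*[1,-1,-1];p=K@p;return p[:2]/p[2]
def frame():
    x,y,yaw,lid=json.load(open("fit.json"));return np.array([x,y,.085]),R.from_euler('z',yaw).as_matrix(),lid
def lidpt(a,q): # lid-frame offset q at lid angle a, case frame. a opens: -y -> +z
    return R.from_euler('x',-a).as_matrix()@np.array(q)
def toolmove(p,Rg):
    """shift in cm & rotvec in tool axes from present pose to TCP p, orientation Rg"""
    s=ctrl.sense();Rt=s["orientation"]
    return np.round(Rt.T@(p-s["tool_pos"])*100,2),np.round(R.from_matrix(Rt.T@Rg).as_rotvec(),3)
E
python3 - <<'E'
from h import *
from scipy.optimize import least_squares
cams={n:vision.camera(n) for n in("top","scene")}
off={"top":(225,155),"scene":(260,180)}
obs=[("top",(521,246),(.1,-.2,0)),("top",(407,517),(-.1,-.2,0)),("top",(138,400),(-.1,0,0)),("top",(250,132),(.1,0,0)),
("scene",(185,123),(-.1,-.2,0)),("scene",(36,303),(.1,-.2,0)),
("top",(165,42),('L',.1,-.2,.012)),("top",(36,346),('L',-.1,-.2,.012)),
("scene",(537,35),('L',-.1,-.2,.012)),("scene",(380,240),('L',.1,-.2,0)),
]
def pt(v,q):
    h=np.array([v[0],v[1],.085]);M=R.from_euler('z',v[2]).as_matrix()
    c=lidpt(v[3],q[1:]) if q[0]=='L' else np.array(q)
    return h+M@c
def f(v):
    r=[]
    for n,o,q in obs:
        px=(np.array(o)+.5)/4-.5+off[n];r+=list(proj(pt(v,q),cams[n]["mtx"],cams[n]["extrinsics"])-px)
    return np.array(r)
s=least_squares(f,[.45,.1,-.4,1.75],loss='soft_l1');print(s.x);print(np.round(s.fun.reshape(-1,2),1))
json.dump(list(s.x),open("fit.json","w"))
h,M,a=frame()
piv=lidpt(a,(.108,-.05,.004)); sl=None
sl=2.10-1.75
d=np.array([0,-np.cos(sl),-np.sin(sl)]);n=np.array([0,-np.sin(sl),np.cos(sl)])
notch=piv+.134*d;print("pivot,notch case",piv,notch,"stud",[.108,-.11,-.006])
for nm,c in(("stud",np.array([.108,-.11,-.006])),("grip",np.array([.108,piv[1],piv[2]])+.123*d+.03*n),("tab",lidpt(a,(0,-.235,.0065)))):
    w=h+M@c;print(nm,c,w,[(np.round((proj(w,cams[k]["mtx"],cams[k]["extrinsics"])-off[k])*4+2)) for k in off])
print(M)
E
```

```text
[ 0.60224901  0.1093814  -0.3784674   1.74201718]
[[ 0.1 -0.3]
 [-0.   0.4]
 [-1.6  0.5]
 [-0.3 -0.3]
 [-0.5 -0.2]
 [-1.8  0.8]
 [-0.1 -0.4]
 [-1.4  0.3]
 [ 0.4 -0.2]
 [-2.1 -0.3]]
pivot,notch case [0.108      0.01246078 0.04858733] [ 0.108      -0.11341516  0.00263903] stud [0.108, -0.11, -0.006]
stud [ 0.108 -0.11  -0.006] [ 0.66196142 -0.03273978  0.079     ] [array([403., 185.]), array([140., 376.])]
grip [ 0.108      -0.11336899  0.03459208] [ 0.66071659 -0.03587035  0.11959208] [array([410., 176.]), array([135., 333.])]
tab [0.         0.04644554 0.2304562 ] [0.61941049 0.15254008 0.3154562 ] [array([ 91., 183.]), array([478.,  91.])]
[[ 0.92923202  0.36949676  0.        ]
 [-0.36949676  0.92923202 -0.        ]
 [-0.          0.          1.        ]]
```

```bash
cat >> h.py <<'E'
G=ctrl.tcp_to_grasp
STUD=np.array([.108,-.11,-.006])
def stay(a,dist):
    "slope so that the bar's centre line passes dist above stud; returns slope, pivot, d, n, past-notch"
    P=lidpt(a,(.108,-.05,.004));v=STUD-P;r=np.hypot(v[1],v[2])
    sl=np.arctan2(-v[2],-v[1])-np.arcsin(dist/r)
    d=np.array([0,-np.cos(sl),-np.sin(sl)]);n=np.array([0,-np.sin(sl),np.cos(sl)])
    return sl,P,d,n,.134-v@d
def ori(th): # lean of tool's up axis to the front
    h,M,_=frame();return M@np.array([[0,1,0],[np.cos(th),0,np.sin(th)],[np.sin(th),0,-np.cos(th)]]).T.reshape(3,3).T if 0 else M@np.column_stack([[0,np.cos(th),np.sin(th)],[1,0,0],[0,np.sin(th),-np.cos(th)]])
def tcp(c,th): # TCP for grasp point c (case frame)
    h,M,_=frame();return h+M@c+ori(th)[:,2]*G
def pstay(a,dist,up,sl0,th0):
    sl,P,d,n,past=stay(a,dist);th=th0+sl-sl0
    g=P+.123*d+.03*n; z=np.array([0,-np.sin(sl-sl0),np.cos(sl-sl0)])
    return g+up*z,th,past,sl
E
sed -i 's/return M@np.array(\[\[0,1,0\].* if 0 else /return /' h.py
python3 - <<'E'
from h import *
h,M,a=frame();sl0=stay(1.75,.009)[0];print(sl0,stay(1.75,.009)[4])
th0=.2
g,th,_,_=pstay(1.75,.009,.008,sl0,th0)
print("above",toolmove(tcp(g+[0,0,.09],th),ori(th)), tcp(g,th))
E
```

```text
0.3504367464806083 -8.74714611572569e-05
above (array([ 61.31, -37.24,   3.2 ]), array([ 0.084,  0.187, -0.848])) [ 0.66223474 -0.03205241  0.10910886]
```

Emit:
{"api": "drive_tool", "payload": {
  "moves": "3 -2 -1 0 0 -0.08 -0.3; 7 -4.2 -1 0.01 0.02 -0.18 -0.3; 11 -6.5 -1 0.02 0.04 -0.28 -0.3; 15 -9 -1 0.03 0.06 -0.38 -0.3; 19 -11.5 -1 0.04 0.08 -0.46 -0.3; 23 -14 -1 0.05 0.1 -0.54 -0.3; 27 -16.4 -1 0.06 0.12 -0.6 -0.3; 31 -18.8 -1 0.07 0.14 -0.68 -0.3; 35 -21.2 -1 0.08 0.16 -0.76 -0.3; 38 -23 -1 0.084 0.187 -0.848 -0.3"
}}

```text
time: 1.2
tool_pos: [0.4918, -0.2423, 0.2413]
orientation: [[0.357, 0.931, 0.074], [0.913, -0.365, 0.185], [0.199, 0.001, -0.98]]
wrist_force: [0.0, 0.9, 0.1]
grip_width: 0.0556
finger_force: 0.0
```

```bash
cat > g.py <<'E'
from h import *
sl0=.35;th0=.2
import sys
g,th,_,_=pstay(1.75,.009,.008,sl0,th0)
s=ctrl.sense();print(s["time"],s["tool_pos"],s["grip_width"])
for dz in map(float,sys.argv[1:]): print(dz,toolmove(tcp(g+[0,0,dz],th),ori(th)))
E
python3 g.py .09 .0
```

```text
1.2 [ 0.49177051 -0.242313    0.24133683] 0.05563153200288665
0.09 (array([24.44,  8.2 ,  9.28]), array([0.   , 0.   , 0.005]))
0.0 (array([22.65,  8.19, 18.1 ]), array([0.   , 0.   , 0.005]))
```

Emit:
{"api": "drive_tool", "payload": {
  "moves": "3 1 1 0 0 0 -0.3; 7 2.3 2 0 0 0 -0.3; 11 3.6 3.5 0 0 0 -0.3; 15 5 5 0 0 0 -0.3; 18 6 6.5 0 0 0 -0.3; 20.5 7 7.5 0 0 0 -0.3; 22.5 7.6 8.5 0 0 0.005 -0.3; 24 8 9 0 0 0.005 -0.3; 24.4 8.2 9.3 0 0 0.005 -0.3; 24.4 8.2 9.3 0 0 0.005 -0.3"
}}

```text
time: 2.2
tool_pos: [0.6616, -0.0356, 0.198]
orientation: [[0.366, 0.928, 0.073], [0.91, -0.373, 0.183], [0.197, -0.001, -0.98]]
wrist_force: [-1.1, -0.9, -1.4]
grip_width: 0.0553
finger_force: 0.0
```

```bash
python3 g.py 0; python3 - <<'E'
from h import *
c=vision.camera("wrist");im=c["img"]
cv2.imwrite("pics/w1.png",im[:,:,::-1])
# predicted grip top corners
h,M,_=frame();P=[]
for dx in(-.006,.006):
  for dy in(-.012,.012): P.append(h+M@(np.array([.108,-.11337,.0346])+[dx,dy,.017]))
print([np.round(proj(p,c["mtx"],c["extrinsics"])) for p in P])
hsv=cv2.cvtColor(im,cv2.COLOR_RGB2HSV);m=((hsv[...,0]<8)|(hsv[...,0]>172))&(hsv[...,1]>170)&(hsv[...,2]>60)
n,l,st,ce=cv2.connectedComponentsWithStats(m.astype(np.uint8));print([ (st[i],ce[i]) for i in range(1,n) if st[i][4]>100])
E
```

```text
2.2 [ 0.66163958 -0.0355569   0.19798913] 0.05529832453359289
0.0 (array([-1.41, -0.07,  8.78]), array([-0.   ,  0.002, -0.004]))
[array([301., 302.]), array([301., 260.]), array([323., 302.]), array([323., 260.])]
[(array([307, 257,  17,   9, 117], dtype=int32), array([315.18803419, 260.81196581])), (array([305, 274,  20,  30, 386], dtype=int32), array([315.2746114 , 292.79015544]))]
```

View pics/w1.png

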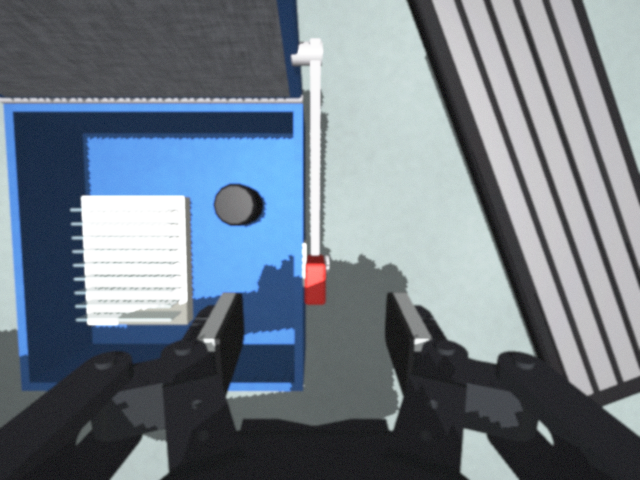

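Wrist view: red grip spans columns 305–325, rows 257–304, about 1.3 mm to +x of the prediction, and the fingers straddle it. I'm descending.

Emit:
{"api": "drive_tool", "payload": {
  "moves": "-0.3 0 2 0 0 0 -0.3; -0.6 0 4 0 0 0 -0.3; -0.9 0 5.6 0 0 0 -0.3; -1.1 0.05 7 0 0 0 -0.3; -1.3 0.05 8 0 0 0 -0.3; -1.4 0.05 8.6 0 0 0 -0.3; -1.4 0.05 8.8 0 0 0 -0.3; -1.4 0.05 8.8 0 0 0 0.2; -1.4 0.05 8.8 0 0 0 0.6; -1.4 0.05 8.8 0 0 0 1",
  "newtons": 40
}}

```text
time: 3.25
tool_pos: [0.6639, -0.0325, 0.1102]
orientation: [[0.366, 0.928, 0.074], [0.909, -0.374, 0.183], [0.198, 0.001, -0.98]]
wrist_force: [-10.0, 3.7, 2.7]
grip_width: 0.012
finger_force: 6.1
```

Emit:
{"api": "drive_tool", "payload": {
  "moves": "0 0 0 0 0 0 1; 0 0 0 0 0 0 1; 0 0 0 0 0 0 1; 0 0 0 0 0 0 1; 0 0 0 0 0 0 1; 0 0 0 0 0 0 1; 0 0 0 0 0 0 1; 0 0 0 0 0 0 1; 0 0 0 0 0 0 1; 0 0 0 0 0 0 1",
  "newtons": 40
}}

```text
time: 4.25
tool_pos: [0.6634, -0.0323, 0.1102]
orientation: [[0.366, 0.928, 0.073], [0.909, -0.374, 0.184], [0.198, -0.001, -0.98]]
wrist_force: [-4.8, 1.0, 5.3]
grip_width: 0.0115
finger_force: 41.7
```

```bash
cat > plan.py <<'E'
from h import *
import sys
# waypoints (a,dist) relative to model pose at (a0,d0), from present pose
sl0=.35;th0=.2
a0,d0=map(float,sys.argv[1].split(','))
g0,t0,_,_=pstay(a0,d0,.008,sl0,th0);p0=tcp(g0,t0);R0=ori(t0)
for w in sys.argv[2:]:
    a,d=map(float,w.split(','));g,t,past,sl=pstay(a,d,.008,sl0,th0)
    print(w,np.round(R0.T@(tcp(g,t)-p0)*100,2),np.round(R.from_matrix(R0.T@ori(t)).as_rotvec(),3),"past mm",round(past*1000,1),"tipz",np.round(tcp(g,t)[2]-.085,4),"gripcase",np.round(g,3))
E
python3 plan.py 1.75,.009 1.75,.016 1.75,.024 1.65,.024 1.55,.024 1.45,.024 1.35,.024 1.25,.024 1.15,.024 1.15,.016 1.15,.010 1.15,.009
```

```text
1.75,.016 [ 0.02 -0.   -0.65] [ 0.    -0.052  0.   ] past mm 0.6 tipz 0.0305 gripcase [ 0.108 -0.113  0.049]
1.75,.024 [ 0.08 -0.   -1.4 ] [ 0.    -0.113  0.   ] past mm 1.8 tipz 0.038 gripcase [ 0.108 -0.113  0.057]
1.65,.024 [-0.4  -0.   -1.39] [ 0.    -0.096  0.   ] past mm 5.9 tipz 0.0369 gripcase [ 0.108 -0.118  0.056]
1.55,.024 [-0.89  0.   -1.36] [ 0.    -0.081  0.   ] past mm 10.2 tipz 0.0357 gripcase [ 0.108 -0.123  0.054]
1.45,.024 [-1.39 -0.   -1.32] [ 0.   -0.07  0.  ] past mm 14.7 tipz 0.0343 gripcase [ 0.108 -0.128  0.053]
1.35,.024 [-1.9  -0.   -1.27] [ 0.    -0.061  0.   ] past mm 19.5 tipz 0.0328 gripcase [ 0.108 -0.133  0.051]
1.25,.024 [-2.41  0.   -1.22] [ 0.    -0.057  0.   ] past mm 24.3 tipz 0.0313 gripcase [ 0.108 -0.138  0.05 ]
1.15,.024 [-2.9   0.   -1.18] [ 0.    -0.057  0.   ] past mm 29.3 tipz 0.0299 gripcase [ 0.108 -0.143  0.048]
1.15,.016 [-2.93  0.   -0.23] [ 0.     0.019 -0.   ] past mm 27.8 tipz 0.0206 gripcase [ 0.108 -0.142  0.039]
1.15,.010 [-2.89 -0.    0.47] [0.    0.075 0.   ] past mm 27.1 tipz 0.0138 gripcase [ 0.108 -0.142  0.032]
1.15,.009 [-2.89  0.    0.58] [-0.     0.085  0.   ] past mm 27.0 tipz 0.0126 gripcase [ 0.108 -0.142  0.031]
```

Emit:
{"api": "drive_tool", "payload": {
  "moves": "0 0 -0.2 0 -0.015 0 1; 0 0 -0.4 0 -0.03 0 1; 0.02 0 -0.65 0 -0.05 0 1; 0.03 0 -0.85 0 -0.065 0 1; 0.05 0 -1.0 0 -0.08 0 1; 0.06 0 -1.2 0 -0.095 0 1; 0.08 0 -1.4 0 -0.113 0 1; 0.08 0 -1.4 0 -0.113 0 1; 0.08 0 -1.4 0 -0.113 0 1; 0.08 0 -1.4 0 -0.113 0 1",
  "newtons": 40
}}

```text
time: 5.25
tool_pos: [0.6628, -0.0341, 0.1231]
orientation: [[0.373, 0.927, 0.032], [0.924, -0.374, 0.08], [0.086, -0.001, -0.996]]
wrist_force: [-3.7, 2.7, 2.5]
grip_width: 0.0112
finger_force: 41.1
```

```bash
python3 plan.py 1.75,.024 1.7,.024 1.65,.024 1.6,.024 1.55,.024 1.5,.024 1.45,.024; python3 plan.py 1.45,.024 1.4,.024 1.35,.024  1.25,.024 1.15,.024|cut -c1-90
```

```text
1.7,.024 [-0.24  0.    0.03] [-0.     0.009 -0.   ] past mm 3.8 tipz 0.0375 gripcase [ 0.108 -0.115  0.056]
1.65,.024 [-0.48 -0.    0.06] [-0.     0.017 -0.   ] past mm 5.9 tipz 0.0369 gripcase [ 0.108 -0.118  0.056]
1.6,.024 [-0.72  0.    0.1 ] [-0.     0.024 -0.   ] past mm 8.0 tipz 0.0363 gripcase [ 0.108 -0.12   0.055]
1.55,.024 [-0.97  0.    0.15] [ 0.     0.031 -0.   ] past mm 10.2 tipz 0.0357 gripcase [ 0.108 -0.123  0.054]
1.5,.024 [-1.21 -0.    0.19] [ 0.     0.038 -0.   ] past mm 12.4 tipz 0.035 gripcase [ 0.108 -0.125  0.054]
1.45,.024 [-1.46 -0.    0.24] [ 0.     0.043 -0.   ] past mm 14.7 tipz 0.0343 gripcase [ 0.108 -0.128  0.053]
1.4,.024 [-0.25 -0.    0.04] [-0.     0.005  0.   ] past mm 17.1 tipz 0.0336 gripcase [ 0.
1.35,.024 [-0.5   0.    0.08] [-0.     0.008 -0.   ] past mm 19.5 tipz 0.0328 gripcase [ 0
1.25,.024 [-1.    0.    0.17] [0.    0.013 0.   ] past mm 24.3 tipz 0.0313 gripcase [ 0.10
1.15,.024 [-1.5   0.    0.25] [ 0.     0.013 -0.   ] past mm 29.3 tipz 0.0299 gripcase [ 0
```

Emit:
{"api": "drive_tool", "payload": {
  "moves": "-0.1 0 -0.1 0 0.004 0 1; -0.24 0 -0.1 0 0.009 0 1; -0.36 0 -0.08 0 0.013 0 1; -0.48 0 -0.05 0 0.017 0 1; -0.6 0 -0.03 0 0.02 0 1; -0.72 0 0 0 0.024 0 1; -0.97 0 0.04 0 0.031 0 1; -1.21 0 0.08 0 0.038 0 1; -1.46 0 0.12 0 0.043 0 1; -1.46 0 0.12 0 0.043 0 1"
}}

```text
time: 6.25
tool_pos: [0.6574, -0.0471, 0.1202]
orientation: [[0.371, 0.927, 0.048], [0.919, -0.374, 0.121], [0.13, -0.001, -0.991]]
wrist_force: [-0.8, 5.3, -0.9]
grip_width: 0.0113
finger_force: 40.7
```

```bash
python3 - <<'E'
from h import *
s=ctrl.sense();h,M,_=frame();print(M.T@(s["tool_pos"]-h), M.T@s["wrist_force"])
c=vision.camera("scene");i=cv2.resize(c["img"][170:320,240:420],None,fx=4,fy=4,interpolation=cv2.INTER_CUBIC)
cv2.imwrite("pics/s2.png",i[:,:,::-1])
E
```

```text
[ 0.10911179 -0.12502536  0.03518676] [-2.65348938  4.59877426 -0.87770929]
```

View pics/s2.png

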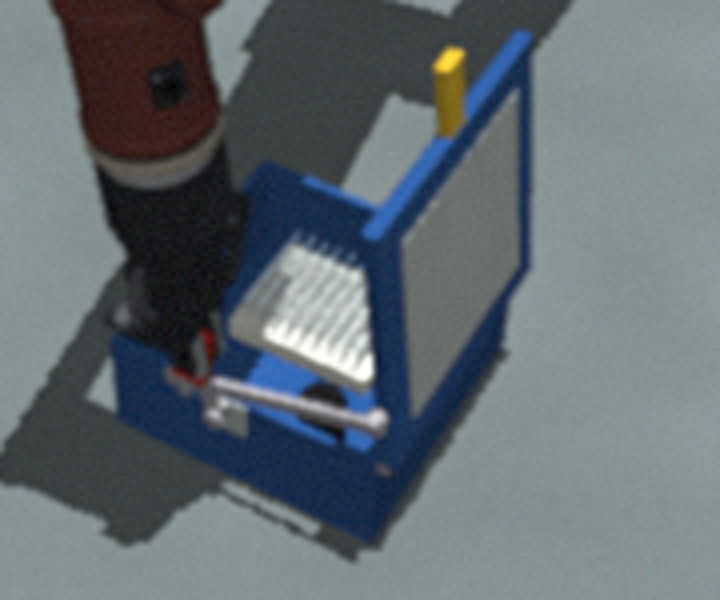

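The lid followed the stay down, to about 1.45 rad. The tab is at crop (450,90), and the stay is lifted at crop (210,385). I'm continuing the draw.

Emit:
{"api": "drive_tool", "payload": {
  "moves": "-0.25 0 0.04 0 0.005 0 1; -0.5 0 0.08 0 0.008 0 1; -0.75 0 0.12 0 0.01 0 1; -1 0 0.17 0 0.013 0 1; -1.25 0 0.21 0 0.013 0 1; -1.5 0 0.25 0 0.013 0 1; -1.65 0 0.27 0 0.013 0 1; -1.65 0 0.27 0 0.013 0 1; -1.65 0 0.27 0 0.013 0 1; -1.65 0 0.27 0 0.013 0 1"
}}

```text
time: 7.3
tool_pos: [0.6514, -0.0621, 0.1155]
orientation: [[0.37, 0.928, 0.052], [0.918, -0.374, 0.132], [0.142, -0.001, -0.99]]
wrist_force: [-1.9, 4.4, -0.6]
grip_width: 0.0114
finger_force: 40.7
```

```bash
cat > tabfit.py <<'E'
from h import *
from scipy.optimize import least_squares
def yel(n,box):
    c=vision.camera(n);im=c["img"];x0,y0,x1,y1=box
    hs=cv2.cvtColor(im[y0:y1,x0:x1],cv2.COLOR_RGB2HSV)
    m=((hs[...,0]>20)&(hs[...,0]<32)&(hs[...,1]>150)&(hs[...,2]>60)).astype(np.uint8)
    k,l,st,ce=cv2.connectedComponentsWithStats(m)
    if k<2:return None
    i=1+np.argmax(st[1:,4]);return c,ce[i]+[x0,y0],st[i,4]
h,M,_=frame()
for n,b in(("top",(220,150,400,320)),("scene",(240,140,420,320))):
    r=yel(n,b)
    if r is None: continue
    c,p,A=r
    f=lambda a:proj(h+M@lidpt(a[0],(0,-.225,.0065)),c["mtx"],c["extrinsics"])-p
    s=least_squares(f,[1.2]);print(n,np.round(p,1),A,"lid",s.x,np.round(s.fun,1))
E
python3 tabfit.py;  python3 plan.py 1.12,.023  1.12,.016 1.12,.012 1.12,.009|cut -c1-90; python3 - <<'E'
from h import *
s=ctrl.sense();h,M,_=frame();print(M.T@(s["tool_pos"]-h), M.T@s["wrist_force"])
E
```

```text
top [303.4 224.4] 93 lid [1.11341831] [-0.3  0.6]
scene [323.5 187.5] 154 lid [1.11958919] [-0.   1.8]
1.12,.016 [ 0.03 -0.    0.84] [0.    0.067 0.   ] past mm 29.3 tipz 0.02 gripcase [ 0.108 
1.12,.012 [ 0.06 -0.    1.31] [0.    0.105 0.   ] past mm 28.8 tipz 0.0154 gripcase [ 0.10
1.12,.009 [ 0.11 -0.    1.66] [0.    0.134 0.   ] past mm 28.5 tipz 0.012 gripcase [ 0.108
[ 0.10902046 -0.14122294  0.03053765] [-2.15984338  4.16916448 -0.33220586]
```

Emit:
{"api": "drive_tool", "payload": {
  "moves": "0 0 0.2 0 0.016 0 1; 0.01 0 0.4 0 0.032 0 1; 0.02 0 0.6 0 0.048 0 1; 0.03 0 0.8 0 0.064 0 1; 0.04 0 1 0 0.08 0 1; 0.05 0 1.2 0 0.096 0 1; 0.07 0 1.35 0 0.108 0 1; 0.08 0 1.45 0 0.115 0 1; 0.08 0 1.45 0 0.115 0 1; 0.08 0 1.45 0 0.115 0 1"
}}

```text
time: 8.4
tool_pos: [0.6523, -0.06, 0.1014]
orientation: [[0.362, 0.927, 0.095], [0.897, -0.374, 0.237], [0.255, -0.001, -0.967]]
wrist_force: [-1.4, 3.9, -0.1]
grip_width: 0.0113
finger_force: 40.8
```

```bash
python3 - <<'E'
from h import *
s=ctrl.sense();h,M,_=frame();print(M.T@(s["tool_pos"]-h), M.T@s["wrist_force"])
c=vision.camera("scene");i=cv2.resize(c["img"][190:310,250:400],None,fx=5,fy=5,interpolation=cv2.INTER_CUBIC)
cv2.imwrite("pics/s3.png",i[:,:,::-1])
E
```

```text
[ 0.10905059 -0.13887827  0.01644297] [-2.78881736  3.12118832 -0.07294848]
```

View pics/s3.png

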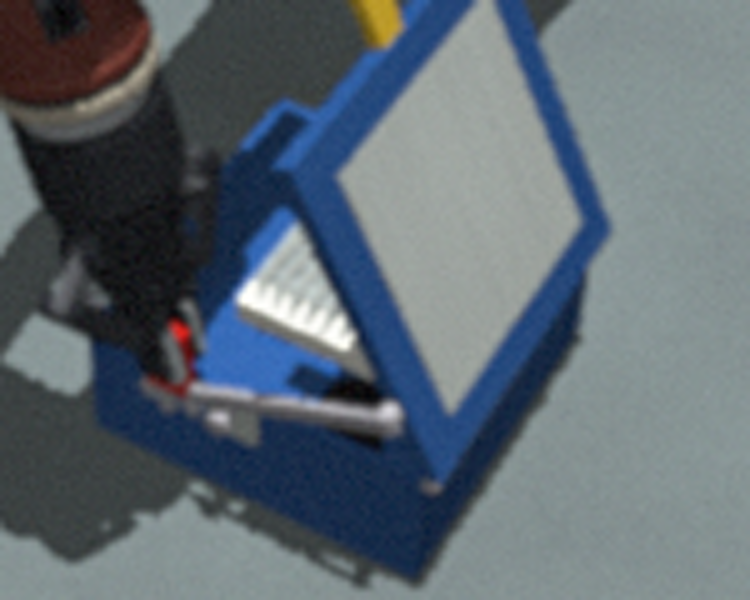

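The teeth (crop 165,400) are past the stud (crop 218,418), and the bar hovers just above it. I'm inching down to contact.

Emit:
{"api": "drive_tool", "payload": {
  "moves": "0 0 0.05 0 0.004 0 1; 0.01 0 0.1 0 0.008 0 1; 0.01 0 0.15 0 0.012 0 1; 0.02 0 0.2 0 0.016 0 1; 0.02 0 0.25 0 0.02 0 1; 0.02 0 0.3 0 0.024 0 1; 0.03 0 0.35 0 0.028 0 1; 0.03 0 0.35 0 0.028 0 1; 0.03 0 0.35 0 0.028 0 1; 0.03 0 0.35 0 0.028 0 1"
}}

```text
time: 9.45
tool_pos: [0.6527, -0.0591, 0.0983]
orientation: [[0.359, 0.928, 0.104], [0.89, -0.374, 0.26], [0.28, -0.001, -0.96]]
wrist_force: [-4.5, 0.3, 0.4]
grip_width: 0.0113
finger_force: 40.9
```

```bash
python3 - <<'E'
from h import *
s=ctrl.sense();h,M,_=frame();print(M.T@(s["tool_pos"]-h), M.T@s["wrist_force"])
E
python3 tabfit.py
```

```text
[ 0.10915842 -0.13794532  0.01331731] [-4.24104469 -1.40023596  0.35574016]
top [304.1 224.7] 95 lid [1.10447787] [-0.3  0.6]
scene [322.9 187.5] 155 lid [1.11161039] [0.  1.9]
```

Emit:
{"api": "drive_tool", "payload": {
  "moves": "0 0 0.03 0 0.002 0 1; 0 0 0.06 0 0.005 0 1; 0.01 0 0.09 0 0.007 0 1; 0.01 0 0.12 0 0.01 0 1; 0.01 0 0.15 0 0.012 0 1; 0.01 0 0.15 0 0.012 0 1; 0.01 0 0.15 0 0.012 0 1; 0.01 0 0.15 0 0.012 0 1; 0.01 0 0.15 0 0.012 0 1; 0.01 0 0.15 0 0.012 0 1"
}}

```text
time: 10.55
tool_pos: [0.6529, -0.0589, 0.0978]
orientation: [[0.357, 0.928, 0.109], [0.887, -0.373, 0.271], [0.292, -0.0, -0.957]]
wrist_force: [-8.8, -0.3, 5.5]
grip_width: 0.0112
finger_force: 41.8
```

```bash
python3 - <<'E'
from h import *
s=ctrl.sense();h,M,_=frame();print(M.T@(s["tool_pos"]-h), M.T@s["wrist_force"])
E
```

```text
[ 0.10921328 -0.13770131  0.01282459] [-8.07173038 -3.56604793  5.4758686 ]
```

Contact: about 5 N upward. I'll ease back 0.5 mm, open and withdraw.

Emit:
{"api": "drive_tool", "payload": {
  "moves": "0 0 -0.04 0 0 0 1; 0 0 -0.04 0 0 0 1; 0 0 -0.04 0 0 0 0.6; 0 0 -0.04 0 0 0 0.2; 0 0 -0.04 0 0 0 -0.2; 0 0 -0.04 0 0 0 -0.2; 0 0 -0.04 0 0 0 -0.2; 0 0 -0.04 0 0 0 -0.2; 0 0 -1 0 0 0 -0.2; 0 0 -3 0 0 0 -0.2"
}}

```text
time: 11.55
tool_pos: [0.6485, -0.0659, 0.1245]
orientation: [[0.358, 0.928, 0.106], [0.887, -0.373, 0.273], [0.292, -0.004, -0.956]]
wrist_force: [0.4, -1.1, 0.8]
grip_width: 0.0508
finger_force: 0.0
```

```bash
python3 tabfit.py; python3 - <<'E'
from h import *
s=ctrl.sense();h,M,_=frame();print(M.T@(s["tool_pos"]-h), s["grip_width"])
for a in(1.11,):
    for z in(.14,.07,0): print(z,toolmove(tcp(lidpt(a,(0,-.235,.0065))+[0,0,z],.0),ori(.0)))
E
```

```text
top [304.1 224.7] 94 lid [1.10512057] [-0.3  0.6]
scene [322.9 187.5] 155 lid [1.11225904] [0.  1.9]
[ 0.11153647 -0.14634388  0.04427985] 0.05100394315916417
0.14 (array([ 13.02, -11.02, -26.45]), array([ 0.006, -0.297, -0.005]))
0.07 (array([ 10.97, -11.06, -19.75]), array([ 0.006, -0.297, -0.005]))
0 (array([  8.92, -11.1 , -13.06]), array([ 0.006, -0.297, -0.005]))
```

Emit:
{"api": "drive_tool", "payload": {
  "moves": "0 0 -5 0 0 0 -0.2; 0 0 -10 0 0 0 -0.2; 0 0 -15 0 0 0 -0.2; 0 0 -20 0 0 0 -0.2; 0 0 -24 0 0 0 -0.2; 2 -2 -26.4 0 -0.06 0 -0.2; 5 -4.5 -26.4 0 -0.15 0 -0.2; 8 -7 -26.4 0 -0.25 0 -0.2; 11 -9.5 -26.4 0 -0.297 0 -0.2; 13 -11 -26.4 0 -0.297 0 -0.2"
}}

```text
time: 12.65
tool_pos: [0.5649, 0.0218, 0.4174]
orientation: [[0.37, 0.929, 0.001], [0.929, -0.37, -0.001], [-0.0, 0.001, -1.0]]
wrist_force: [0.2, 0.4, 0.3]
grip_width: 0.0514
finger_force: 0.0
```

```bash
python3 - <<'E'
from h import *
s=ctrl.sense();h,M,_=frame();print(M.T@(s["tool_pos"]-h), s["grip_width"])
for a in(1.11,):
    for z in(.08,0): print(z,toolmove(tcp(lidpt(a,(0,-.235,.0065))+[0,0,z],.0),ori(.0)))
c=vision.camera("wrist");im=c["img"];cv2.imwrite("pics/w2.png",im[:,:,::-1])
P=[h+M@lidpt(1.11,(dx,-.25,.0065+dz)) for dx in(-.01,.01) for dz in(-.005,.005)]
print([np.round(proj(p,c["mtx"],c["extrinsics"])) for p in P])
E
```

```text
[-0.00230395 -0.09519833  0.33239044] 0.05144444210236659
0.08 (array([-0.35,  0.22,  5.77]), array([ 0.001,  0.   , -0.001]))
0 (array([-0.35,  0.21, 13.77]), array([ 0.001,  0.   , -0.001]))
[array([302., 257.]), array([302., 246.]), array([331., 257.]), array([332., 246.])]
```

View pics/w2.png

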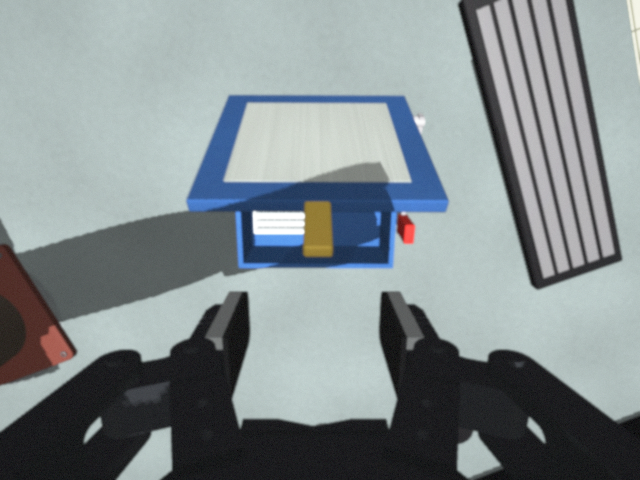

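The tab tip at cols 303–332, rows 246–257 matches the prediction. I'm descending and gripping.

Emit:
{"api": "drive_tool", "payload": {
  "moves": "-0.3 0.22 3 0 0 0 -0.2; -0.35 0.22 6 0 0 0 -0.2; -0.35 0.22 8.5 0 0 0 -0.2; -0.35 0.22 10.5 0 0 0 -0.2; -0.35 0.22 12 0 0 0 -0.2; -0.35 0.22 13 0 0 0 -0.2; -0.35 0.22 13.5 0 0 0 -0.2; -0.35 0.22 13.5 0 0 0 0.2; -0.35 0.22 13.5 0 0 0 0.6; -0.35 0.22 13.5 0 0 0 1",
  "newtons": 30
}}

```text
time: 13.7
tool_pos: [0.5652, 0.0145, 0.2824]
orientation: [[0.374, 0.928, -0.002], [0.928, -0.374, 0.001], [-0.0, -0.002, -1.0]]
wrist_force: [-8.0, 1.8, 4.1]
grip_width: 0.0195
finger_force: 30.6
```

Emit:
{"api": "drive_tool", "payload": {
  "moves": "0 0 0 0 0 0 1; 0 0 0 0 0 0 1; 0 0 0 0 0 0 1; 0 0 0 0 0 0 1; 0 0 0 0 0 0 1; 0 0 0 0 0 0 1; 0 0 0 0 0 0 1; 0 0 0 0 0 0 1; 0 0 0 0 0 0 1; 0 0 0 0 0 0 1",
  "newtons": 30
}}

```text
time: 14.7
tool_pos: [0.5653, 0.0145, 0.2824]
orientation: [[0.373, 0.928, -0.002], [0.928, -0.373, 0.0], [-0.0, -0.002, -1.0]]
wrist_force: [-6.7, 1.2, 1.9]
grip_width: 0.0194
finger_force: 30.5
```

```bash
python3 - <<'E'
from h import *
s=ctrl.sense();h,M,_=frame();g=M.T@(s["tool_pos"]-s["orientation"][:,2]*G-h);print(g,M.T@s["wrist_force"])
r=np.hypot(g[1],g[2]);al=np.arctan2(g[2],-g[1]);end=np.arctan2(.0065,.235);print(r,al)
for k in np.linspace(al,end,21)[1:]:
    c=np.array([-r*np.cos(k),r*np.sin(k)]);print(np.round(k,3),np.round((c-g[1:])*100*[1,-1],2))
E
```

```text
[ 0.00070977 -0.10179991  0.21610856] [-6.67621566 -1.31706072  1.8530554 ]
0.23888518793758484 1.1305682926301288
1.075 [-1.18  0.59]
1.02 [-2.32  1.25]
0.965 [-3.42  1.97]
0.91 [-4.48  2.75]
0.855 [-5.5   3.59]
0.8 [-6.47  4.48]
0.745 [-7.39  5.42]
0.689 [-8.25  6.42]
0.634 [-9.06  7.46]
0.579 [-9.81  8.54]
0.524 [-10.5    9.66]
0.469 [-11.13  10.82]
0.414 [-11.69  12.01]
0.359 [-12.19  13.23]
0.303 [-12.62  14.47]
0.248 [-12.98  15.74]
0.193 [-13.26  17.03]
0.138 [-13.48  18.33]
0.083 [-13.63  19.64]
0.028 [-13.7   20.95]
```

Emit:
{"api": "drive_tool", "payload": {
  "moves": "-0.6 0 0.29 0 0 0 1; -1.18 0 0.59 0 0 0 1; -2.32 0 1.25 0 0 0 1; -3.42 0 1.97 0 0 0 1; -4.48 0 2.75 0 0 0 1; -5.5 0 3.59 0 0 0 1; -6.47 0 4.48 0 0 0 1; -7.39 0 5.42 0 0 0 1; -8.25 0 6.42 0 0 0 1; -8.25 0 6.42 0 0 0 1"
}}

```text
time: 15.7
tool_pos: [0.5338, -0.0634, 0.2168]
orientation: [[0.375, 0.927, -0.003], [0.927, -0.375, -0.001], [-0.002, -0.003, -1.0]]
wrist_force: [-6.7, -1.0, 1.0]
grip_width: 0.0193
finger_force: 30.8
```

```bash
python3 - <<'E'
from h import *
s=ctrl.sense();h,M,_=frame();g=M.T@(s["tool_pos"]-s["orientation"][:,2]*G-h);print(g,M.T@s["wrist_force"])
r=np.hypot(g[1],g[2]);al=np.arctan2(g[2],-g[1]);end=np.arctan2(.0065,.235);print(r,al)
for k in np.linspace(al,end,15)[1:]:
    c=np.array([-r*np.cos(k),r*np.sin(k)]);print(np.round(k,3),np.round((c-g[1:])*100*[1,-1],2))
E
python3 tabfit.py
```

```text
[ 0.00029968 -0.18581049  0.15049478] [-5.88720792 -3.44316784  1.03875929]
0.23911130928915528 0.6807707393976772
0.634 [-0.68  0.88]
0.587 [-1.32  1.8 ]
0.541 [-1.92  2.74]
0.494 [-2.47  3.71]
0.448 [-2.98  4.7 ]
0.401 [-3.43  5.72]
0.354 [-3.85  6.76]
0.308 [-4.21  7.81]
0.261 [-4.52  8.88]
0.214 [-4.78  9.97]
0.168 [-5.   11.06]
0.121 [-5.16 12.16]
0.074 [-5.26 13.27]
0.028 [-5.32 14.39]
scene [297.  197.2] 102 lid [0.70037248] [-0.8 -1.4]
```

Emit:
{"api": "drive_tool", "payload": {
  "moves": "-0.34 0 0.43 0 0 0 1; -0.68 0 0.88 0 0 0 1; -1.32 0 1.8 0 0 0 1; -1.92 0 2.74 0 0 0 1; -2.47 0 3.71 0 0 0 1; -2.98 0 4.7 0 0 0 1; -3.43 0 5.72 0 0 0 1; -3.85 0 6.76 0 0 0 1; -4.21 0 7.81 0 0 0 1; -4.21 0 7.81 0 0 0 1"
}}

```text
time: 16.8
tool_pos: [0.5182, -0.1022, 0.1382]
orientation: [[0.374, 0.927, -0.004], [0.927, -0.374, -0.0], [-0.002, -0.003, -1.0]]
wrist_force: [-5.6, -2.7, -0.2]
grip_width: 0.0198
finger_force: 30.6
```

```bash
python3 - <<'E'
from h import *
s=ctrl.sense();h,M,_=frame();g=M.T@(s["tool_pos"]-s["orientation"][:,2]*G-h);print(g,M.T@s["wrist_force"])
r=np.hypot(g[1],g[2]);al=np.arctan2(g[2],-g[1]);end=np.arctan2(.0065,.235);print(r,al)
for k in np.linspace(al,end,11)[1:]:
    c=np.array([-r*np.cos(k),r*np.sin(k)]);print(np.round(k,3),np.round((c-g[1:])*100*[1,-1],2))
c=vision.camera("scene");i=cv2.resize(c["img"][190:310,230:380],None,fx=5,fy=5,interpolation=cv2.INTER_CUBIC)
cv2.imwrite("pics/s4.png",i[:,:,::-1])
E
```

```text
[ 8.04675409e-05 -2.27607832e-01  7.18994568e-02] [-4.17090951 -4.61188557 -0.16346853]
0.23869406549483702 0.3059719528964756
0.278 [-0.19  0.64]
0.25 [-0.36  1.28]
0.222 [-0.52  1.92]
0.195 [-0.66  2.57]
0.167 [-0.78  3.23]
0.139 [-0.88  3.88]
0.111 [-0.96  4.54]
0.083 [-1.03  5.2 ]
0.055 [-1.07  5.87]
0.028 [-1.1   6.53]
```

View pics/s4.png

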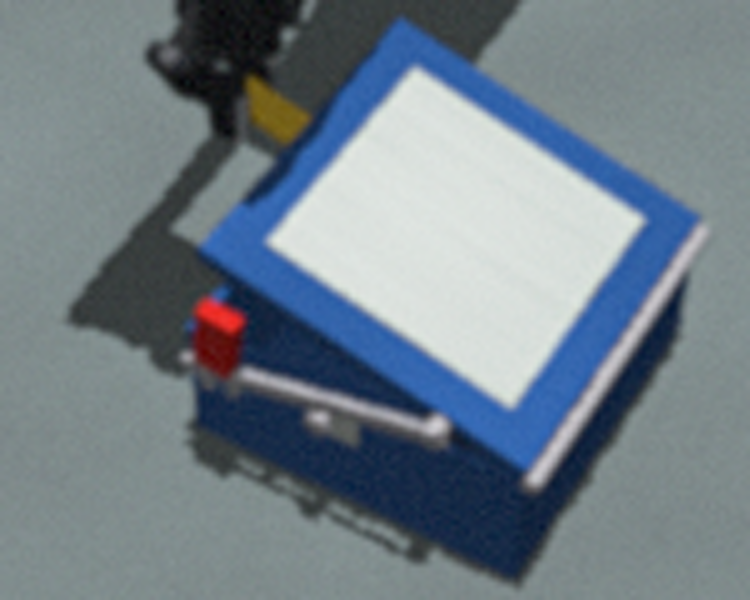

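The lid is at about 0.3 rad, with the bar (crop 330,395) sliding on the stud (crop 320,418) and the fingers holding the tab at crop (255,100). I'm lowering slowly.

Emit:
{"api": "drive_tool", "payload": {
  "moves": "-0.19 0 0.64 0 0 0 1; -0.36 0 1.28 0 0 0 1; -0.52 0 1.92 0 0 0 1; -0.66 0 2.57 0 0 0 1; -0.78 0 3.23 0 0 0 1; -0.88 0 3.88 0 0 0 1; -0.96 0 4.54 0 0 0 1; -1 0 5 0 0 0 1; -1.04 0 5.4 0 0 0 1; -1.07 0 5.8 0 0 0 1"
}}

```text
time: 17.85
tool_pos: [0.5143, -0.1117, 0.0811]
orientation: [[0.374, 0.928, -0.003], [0.928, -0.374, -0.0], [-0.001, -0.003, -1.0]]
wrist_force: [-7.0, -0.1, 2.4]
grip_width: 0.0192
finger_force: 30.5
```

Emit:
{"api": "drive_tool", "payload": {
  "moves": "0 0 0.1 0 0 0 1; -0.01 0 0.2 0 0 0 1; -0.01 0 0.3 0 0 0 1; -0.02 0 0.4 0 0 0 1; -0.02 0 0.5 0 0 0 1; -0.03 0 0.6 0 0 0 1; -0.03 0 0.7 0 0 0 1; -0.03 0 0.7 0 0 0 1; -0.03 0 0.7 0 0 0 1; -0.03 0 0.7 0 0 0 1"
}}

```text
time: 18.85
tool_pos: [0.5142, -0.112, 0.0741]
orientation: [[0.374, 0.928, -0.003], [0.928, -0.374, -0.0], [-0.001, -0.003, -1.0]]
wrist_force: [-6.5, -1.7, 0.5]
grip_width: 0.02
finger_force: 30.3
```

```bash
cat > st.py <<'E'
from h import *
s=ctrl.sense();h,M,_=frame();g=M.T@(s["tool_pos"]-s["orientation"][:,2]*G-h);print(g,M.T@s["wrist_force"])
E
python3 st.py
```

```text
[ 6.18734761e-05 -2.38175585e-01  7.80490445e-03] [-5.35150056 -4.00207003  0.50542586]
```

Emit:
{"api": "drive_tool", "payload": {
  "moves": "0 0 0.04 0 0 0 1; 0 0 0.08 0 0 0 1; 0 0 0.12 0 0 0 1; 0 0 0.16 0 0 0 1; 0 0 0.2 0 0 0 1; 0 0 0.24 0 0 0 1; 0 0 0.28 0 0 0 1; 0 0 0.3 0 0 0 1; 0 0 0.3 0 0 0 1; 0 0 0.3 0 0 0 1"
}}

```text
time: 19.85
tool_pos: [0.5142, -0.112, 0.0712]
orientation: [[0.374, 0.928, -0.003], [0.928, -0.374, -0.0], [-0.002, -0.003, -1.0]]
wrist_force: [-6.9, -1.8, 1.3]
grip_width: 0.0195
finger_force: 30.4
```

```bash
python3 st.py
```

```text
[ 8.36333846e-05 -2.38232258e-01  4.93401745e-03] [-5.80396553 -4.19416546  1.28457712]
```

Emit:
{"api": "drive_tool", "payload": {
  "moves": "0 0 0.04 0 0 0 1; 0 0 0.08 0 0 0 1; 0 0 0.12 0 0 0 1; 0 0 0.16 0 0 0 1; 0 0 0.2 0 0 0 1; 0 0 0.2 0 0 0 1; 0 0 0.2 0 0 0 1; 0 0 0.2 0 0 0 1; 0 0 0.2 0 0 0 1; 0 0 0.2 0 0 0 1"
}}

```text
time: 20.85
tool_pos: [0.5143, -0.1121, 0.07]
orientation: [[0.374, 0.928, -0.003], [0.928, -0.374, -0.0], [-0.002, -0.003, -1.0]]
wrist_force: [-10.6, -1.1, 8.6]
grip_width: 0.0192
finger_force: 31.1
```

```bash
python3 st.py
```

```text
[ 1.28990057e-04 -2.38246463e-01  3.70996167e-03] [-9.47247541 -4.98389531  8.56565438]
```

Hard stop (8.6 N). I'll press slightly more, release and withdraw upwards.

Emit:
{"api": "drive_tool", "payload": {
  "moves": "0 0 0.05 0 0 0 1; 0 0 0.08 0 0 0 1; 0 0 0.08 0 0 0 1; 0 0 0.05 0 0 0 0.5; 0 0 0 0 0 0 -0.1; 0 0 0 0 0 0 -0.2; 0 0 0 0 0 0 -0.2; 0 0 0 0 0 0 -0.2; 0 0 -2 0 0 0 -0.2; 0 0 -5 0 0 0 -0.2"
}}

```text
time: 21.85
tool_pos: [0.5137, -0.1109, 0.1173]
orientation: [[0.374, 0.928, -0.005], [0.928, -0.374, 0.002], [-0.0, -0.005, -1.0]]
wrist_force: [0.5, 0.3, 0.3]
grip_width: 0.0511
finger_force: 0.0
```

Emit:
{"api": "drive_tool", "payload": {
  "moves": "-1 0 -5 0 0 0 -0.2; -3 0 -7 0 0 0 -0.2; -5 0 -9 0 0 0 -0.2; -7 0 -11 0 0 0 -0.2; -8 0 -12 0 0 0 -0.2; -8 0 -12 0 0 0 -0.2; -8 0 -12 0 0 0 -0.2; -8 0 -12 0 0 0 -0.2; -8 0 -12 0 0 0 -0.2; -8 0 -12 0 0 0 -0.2"
}}

```text
time: 22.85
tool_pos: [0.4855, -0.1851, 0.2381]
orientation: [[0.373, 0.928, -0.002], [0.928, -0.373, 0.001], [0.0, -0.002, -1.0]]
wrist_force: [0.9, 0.2, 0.4]
grip_width: 0.0517
finger_force: 0.0
```

```bash
python3 tabfit.py; python3 - <<'E'
from h import *
c=vision.camera("scene");i=cv2.resize(c["img"][130:330,130:500],None,fx=2,fy=2,interpolation=cv2.INTER_CUBIC)
cv2.imwrite("pics/s5.png",i[:,:,::-1])
E
```

```text
top [350.  253.6] 140 lid [-0.00589594] [-0.5 -0.2]
scene [278.9 225.4] 100 lid [0.03205132] [0.3 0. ]
```

View pics/s5.png

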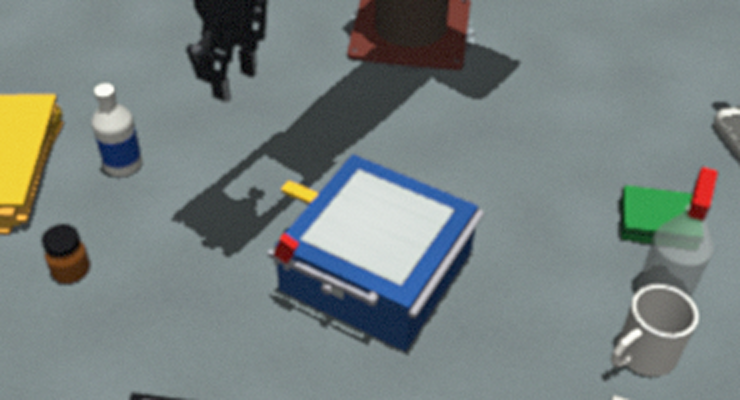

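```bash
python3 - <<'E'
from h import *
h,M,_=frame();c=vision.camera("scene");im=c["img"]
hs=cv2.cvtColor(im[205:245,255:305],cv2.COLOR_RGB2HSV);m=(hs[...,0]>18)&(hs[...,0]<34)&(hs[...,1]>130)&(hs[...,2]>50)
m=m.astype(np.uint8);W=cv2.moments(m,True);o=np.array([W['m10'],W['m01']])/W['m00']+[255,205]
hull=lambda P:cv2.convexHull(np.array([proj(h+M@p,c["mtx"],c["extrinsics"]) for p in P],np.float32))
for a in(0,.02,.04):
    H=hull([lidpt(a,(x,y,z)) for x in(-.01,.01) for y in(-.2,-.25) for z in(.0015,.0115)]);q=cv2.moments(H)
    print(a,o,np.array([q['m10'],q['m01']])/q['m00'],m.sum(),q['m00'])
# rendered-edge check: row of lid-top front edge near +-x: bright blue top region mask vs predicted polygon
hs=cv2.cvtColor(im,cv2.COLOR_RGB2HSV);b=((hs[...,0]>100)&(hs[...,0]<125)&(hs[...,1]>120)&(hs[...,2]>125)).astype(np.uint8)
b[:200]=0;b[320:]=0;b[:,:260]=0;b[:,375:]=0
ct=cv2.convexHull(np.argwhere(b)[:,::-1].astype(np.int32));q=cv2.moments(ct);print("lid top",q['m10']/q['m00'],q['m01']/q['m00'],q['m00'])
for a in(0,.02,.04):
    H=hull([lidpt(a,(x,y,.0125)) for x in(-.1,.1) for y in(0,-.2)]);q=cv2.moments(H);print(a,q['m10']/q['m00'],q['m01']/q['m00'],q['m00'])
E
```

```text
0 [279.00934579 225.29906542] [279.26188024 227.16820635] 107 142.91958353645168
0.02 [279.00934579 225.29906542] [279.24359534 226.06281944] 107 144.25323103764094
0.04 [279.00934579 225.29906542] [279.2528984  224.96445198] 107 145.5704346105922
lid top 319.50498419645027 244.2677283410325 4113.0
0 318.78837344877337 244.92588883665564 4251.674291811418
0.02 318.83939244877246 244.46171236024452 4292.9136734674685
0.04 318.9026922515071 244.00155295220247 4332.791934104636
```

Vision is ambiguous at about 0.03 rad, while the arm's kinematics say shut. I'll probe the tab gently from above with closed fingers.

```bash
python3 - <<'E'
from h import *
h,M,_=frame();s=ctrl.sense();print(s["tool_pos"])
for z in(.05,.0175,.0115):print(z,toolmove(h+M@np.array([0,-.23,z]),ori(0)))
E
```

```text
[ 0.48562695 -0.18556228  0.23877416]
0.05 (array([ 8.72, -0.09, 10.38]), array([-0.001,  0.   , -0.004]))
0.0175 (array([ 8.72, -0.09, 13.63]), array([-0.001,  0.   , -0.004]))
0.0115 (array([ 8.72, -0.09, 14.23]), array([-0.001,  0.   , -0.004]))
```

Emit:
{"api": "drive_tool", "payload": {
  "moves": "1 0 0 0 0 0 1; 3 0 1 0 0 0 1; 5 -0.1 3 0 0 0 1; 7 -0.1 6 0 0 0 1; 8.5 -0.1 9 0 0 0 1; 8.7 -0.1 11 0 0 0 1; 8.7 -0.1 12 0 0 0 1; 8.7 -0.1 12.5 0 0 0 1; 8.7 -0.1 12.8 0 0 0 1; 8.7 -0.1 12.8 0 0 0 1"
}}

```text
time: 24.05
tool_pos: [0.5176, -0.1052, 0.1117]
orientation: [[0.374, 0.927, 0.001], [0.927, -0.374, -0.0], [-0.0, 0.001, -1.0]]
wrist_force: [0.1, -0.2, 0.0]
grip_width: -0.0001
finger_force: 0.0
```

Emit:
{"api": "drive_tool", "payload": {
  "moves": "0 0 0.2 0 0 0 1; 0 0 0.4 0 0 0 1; 0 0 0.6 0 0 0 1; 0 0 0.8 0 0 0 1; 0 0 0.95 0 0 0 1; 0 0 1.05 0 0 0 1; 0 0 1.15 0 0 0 1; 0 0 1.2 0 0 0 1; 0 0 1.2 0 0 0 1; 0 0 1.2 0 0 0 1"
}}

```text
time: 25.05
tool_pos: [0.5172, -0.1047, 0.099]
orientation: [[0.374, 0.928, -0.0], [0.928, -0.374, 0.0], [-0.0, -0.0, -1.0]]
wrist_force: [-0.8, 0.2, 0.1]
grip_width: -0.0001
finger_force: 0.0
```

Emit:
{"api": "drive_tool", "payload": {
  "moves": "0 0 0.05 0 0 0 1; 0 0 0.1 0 0 0 1; 0 0 0.15 0 0 0 1; 0 0 0.2 0 0 0 1; 0 0 0.25 0 0 0 1; 0 0 0.3 0 0 0 1; 0 0 0.3 0 0 0 1; 0 0 0.3 0 0 0 1; 0 0 0.3 0 0 0 1; 0 0 0.3 0 0 0 1"
}}

```text
time: 26.05
tool_pos: [0.5172, -0.1047, 0.0965]
orientation: [[0.374, 0.928, -0.0], [0.928, -0.374, -0.0], [-0.0, -0.0, -1.0]]
wrist_force: [-1.6, 0.8, 4.8]
grip_width: 0.0
finger_force: 2.6
```

Contact came exactly at z = 0.0965, the shut height. I'll retreat and hand in.

Emit:
{"api": "drive_tool", "payload": {
  "moves": "0 0 -1 0 0 0 1; 0 0 -3 0 0 0 1; 0 0 -6 0 0 0 1; -2 0 -9 0 0 0 1; -5 0 -12 0 0 0 1; -8 0 -13 0 0 0 1; -8 0 -13 0 0 0 1; -8 0 -13 0 0 0 1; -8 0 -13 0 0 0 1; -8 0 -13 0 0 0 1"
}}

```text
time: 27.05
tool_pos: [0.4871, -0.1778, 0.225]
orientation: [[0.373, 0.928, -0.002], [0.928, -0.373, 0.001], [0.0, -0.002, -1.0]]
wrist_force: [0.2, -1.3, -0.2]
grip_width: -0.0002
finger_force: 0.0
```

```bash
python3 -c "
from bench import workorder;print(workorder.sign_off())"
```

```text
the job is handed in; nothing more can be done
None
```

The stay was lifted, drawn forward and set down on the stud, then the lid was lowered by its tab until fully shut (confirmed by touching the tab at its shut height), the other objects left untouched, and the job was handed in at about 27 s; sign-off returned no verdict.

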